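# Change the wrapper over to small rolls on its interlocked size keys

### The arm

A 6-joint arm with a two-finger parallel gripper is mounted at the origin on a cart in front of the work surface, level with it; the furniture and walls round the work are solid. World frame = base frame: x ahead of the robot, y to its left, z up, the work surface at z = 0. Lengths are in m, angles in rad, forces in N, time in s.
With the tool pointing down it reaches from about 0.3 to 0.825 m from the base axis. Payload 5.4 kg.
Tool frame: the origin (TCP) lies between the finger pads; the fingertips stand 25 mm ahead of it and the grasp point (between the pads) lies 6 mm ahead of it; z points along the fingers, y is the line along which they close (so a half turn about z gives the same grasp; the last joint's range is limited). The gripper opens to 92 mm and grips with 3 to 60 N. Pads are 20 mm wide; open, the fingers measure 128 mm over their backs; the gripper's body (75 mm by 189 mm) begins 69 mm behind the grasp point.
Start: joints at [-1.443, 0.158, 1.597, -0, 1.386, -0.21], TCP at [0.191, -0.542, 0.24] pointing down, gripper open.
Joint ranges: [-2.91, 2.91], [-0.94, 2.29], [0.18, 2.7], [-1.29, 4.43], [0.17, 2.64], [-3, 3]. Speed limits (rad/s): [2.57, 2.57, 3.14, 3.14, 3.14, 3.14].

### API

Orientations are given as a unit quaternion [w, x, y, z].
In Python, from station import manip, claw, planner, viewer gives the robot as it stands. The module is installed in compiled form; this text tells all that it offers. Calls block until the motion is done:
- manip.move_ptp(position, orientation): joint-space move of the TCP to a pose.
- manip.move_linear(position, rot=None, speed=0.15, guard=None): straight line of the TCP; rot=None keeps the orientation; speed is the mean speed in m/s. With guard (N) it stops when the force on the tool has changed by that much, and returns True; else False.
- manip.set_joints(angles): joint-space move.
- claw.move_gripper(opening, grasp_force=None): finger opening in m; grasp_force is the grip in N (None keeps the last); returns when the fingers have stopped.
- manip.wait(seconds).
- planner.inverse_kinematics(position, orientation): joint angles nearest the present ones, or None.
- manip.read_state(): the state.
- viewer.snapshot(name): name is "scene" or "top" or "wrist"; returns the picture (384x512x3 uint8, blue, green, red); there is no depth.
- viewer.camera_info(name): a dict with "fx", "fy", "cx", "cy" (pixels), "T" (4x4, takes a point from camera to world coordinates); the wrist camera has in their place "mount" (4x4, takes a point from camera to tool coordinates, whose origin is the TCP and whose axes are the flange's). Camera axes: x right, y down, z forward; pixel columns grow to the right and rows downward; lengths in m; the calibration is good to about 2 mm. A picture is of the moment at which its call begins: read the wrist's pose just before it. camera_info takes no time and is no camera call.
A pose or a line that the arm cannot do raises manip.IKError and nothing moves.
- manip.sign_off(): hands the job in; it is judged then, once.
The state is a dict: "time": time; "joints": joint angles; "qvel": joint speeds; "joint_torque": joint torques, N m; "ee_pos": TCP position; "ee_rot": TCP orientation; "contact_force": force on the tool from outside, world axes, zero at the start; "torque": the same for the moment, N m; "grip_width": finger opening in m; "grip_force": force on a finger pad.
Only numpy, scipy, OpenCV 4.12 (cv2) and the standard library are available. Lean on these libraries where they do the work, as an engineer would, in place of code of your own. Each camera call takes 0.05 s, during which the arm holds its last target. There are 200 camera calls.

### The job

The foil wrapper is set for large rolls; change it over to small rolls. On the selector console press the smallest round key, and no other, until it latches down and the key that was down pops up, without forcing it hard against its stop; then hang the aluminium stirrup gauge for small rolls over the bar of the rail, one leg on each side, so that it hangs freely between the two posts. Leave the other things where they are.

Things in the scene. Friction and masses are not known exactly. Their poses are not given: they have to be found in the camera images.
- face_small (a point): Point on the sloping panel face at the centre of the small round key (flat black plastic cap: round disc, 18 mm across). Fixed to the panel; does not move with the key. Axes: z straight out of the panel, 20 degrees off vertical (press along -z), x up the slope, y along the row of keys.
- face_medium (a point): Point on the sloping panel face at the centre of the medium round key (flat black plastic cap: round disc, 27 mm across). Fixed to the panel; does not move with the key. Axes: z straight out of the panel, 20 degrees off vertical (press along -z), x up the slope, y along the row of keys.
- face_large (a point): Point on the sloping panel face at the centre of the large round key (flat black plastic cap: round disc, 36 mm across). Fixed to the panel; does not move with the key. Axes: z straight out of the panel, 20 degrees off vertical (press along -z), x up the slope, y along the row of keys.
- face_square (a point): Point on the sloping panel face at the centre of the square key (flat black plastic cap: square, 27 x 27 mm with rounded edges). Fixed to the panel; does not move with the key. Axes: z straight out of the panel, 20 degrees off vertical (press along -z), x up the slope, y along the row of keys.
- seat_small: Fixed mount of the small key; origin as face_small, z vertical. The four keys stand in one row 46 mm apart, in an order that changes from start to start. Round each is a flat steel collar 2.5 mm high, 3 to 8 mm wider than the cap all round.
- seat_medium: Fixed mount of the medium key; origin as face_medium, z vertical. The flat top of a cap stands 14.5 to 23.5 mm above the panel when its key is up (caps are screwed on at different heights): it differs from key to key and start to start and is not measured, so feel for it.
- seat_large: Fixed mount of the large key; origin as face_large, z vertical. More than 25 N on a key damages it.
- seat_square: Fixed mount of the square key; origin as face_square, z vertical. The console under the keys is a fixed wedge 120 mm deep and 209 mm long, its panel centre 62 mm above the table.
- key_small (a joint): Travel of the small key in m: 0 = up, grows as it is pressed. Up at the start. A key latches with a click at 7.5 mm and then rests there by itself; its rigid end stop is at 9.3 mm.
- key_medium (a joint): Travel of the medium key in m: 0 = up, grows as it is pressed. Up at the start. Pressing a key takes about 1 N at first, rising to 3 to 6 N before the click, then about 2 N; a force above that is the end stop.
- key_large (a joint): Travel of the large key in m: 0 = up, grows as it is pressed. Latched down at 7.5 mm at the start. A shared latch bar inside holds one key down at a time: pressing another key in moves the bar aside and the latched key pops up by itself.
- key_square (a joint): Travel of the square key in m: 0 = up, grows as it is pressed. Up at the start.
- gauge_fin (a point): Grip fin of the size gauge, 74 mm above its feet. The fin is a flat plate 10 mm thick (along the point's x), 36 mm long (y); its free part runs from 57 to 88.5 mm above the feet. z is up when upright.
- gauge_roof (a point): Point on the gauge between its legs, under the ridge of its roof, 47 mm above the feet and 27 mm below the grip-fin point: here the centre of the rail's bar comes to lie when the gauge hangs on it. The inside of the roof is a V (30 degree slopes) that centres itself on the bar.
- rail_mid (a point): Middle of the rail's bar, on its centre line: a fixed round steel bar 12 mm in diameter, 170 mm long along the point's y, its centre 110 mm above the table, on a post at each end (the posts do not rise above the bar). x is level, across the bar.
- staple_box: small blue box, 44x74x31 mm, loose bystander; origin at the centre of its underside. Leave it alone.
- bearing: ball bearing, 35 mm across, 11 mm high, loose bystander; origin at the centre of its underside. Leave it alone.
- star_knob: black star-shaped knob, 41 mm across, 32 mm high, loose bystander; origin at the centre of its underside. Leave it alone.
- gauge: The size gauge: a loose bent-aluminium stirrup (inverted U, 0.12 kg) standing on its feet on the table. Origin at the centre of its underside, axes as the fin's. Its legs are 27 mm apart inside (along x), 3 mm thick, 50 mm long in y, and reach from the roof down to the feet, which turn out to 51 mm over all.
- rail: The rail (see rail_mid); origin on the table under the bar's middle.
Not all that is in view belongs to the job. What is shaped like the gauge but green is not meant.

How it is judged:
By the outcome, as a careful person would: the job done as asked, in the order asked, and still so for the second after the job is handed in, with the robot touching nothing.
It also fails if it takes over 54 s, if anything falls off the work surface, if the arm or the gripper's body presses on something with over 40 N, if the wrist force passes 120 N, or if a joint passes its speed limit or range.

## Working session

There is one attempt and no reset: what is moved stays moved. The work goes in short steps, each a Python script; the robot and the scene stay as the last script left them, time stands still between calls to the robot, and variables do not carry over. Pictures are saved under pics/ and viewed, at most 10 in all, crops included, and the job is handed in when it is done.

```bash
mkdir -p pics; python3 - <<'E'
from station import manip, claw, planner, viewer
import cv2,numpy as np
for n in ("scene","top"):
    im=viewer.snapshot(n); cv2.imwrite(f"pics/{n}0.png",im); 
    i=viewer.camera_info(n); print(n,i["fx"],i["fy"],i["cx"],i["cy"],np.round(i["T"],4).tolist())
i=viewer.camera_info("wrist");print({k:(np.round(v,4).tolist()) for k,v in i.items()})
a=cv2.imread("pics/scene0.png");b=cv2.imread("pics/top0.png")
cv2.imwrite("pics/both.png",cv2.resize(np.vstack([a,b])[:, :],None,fx=0.78,fy=0.78))
s=manip.read_state();print(s["time"],s["ee_rot"],s["contact_force"])
E
```

```text
scene 375.5976538677489 375.5976538677489 256.0626757930348 184.9010072550589 [[-0.7145, -0.2912, 0.6362, 0.0129], [-0.6996, 0.312, -0.6429, 0.5533], [-0.0113, -0.9044, -0.4266, 0.4844], [0.0, 0.0, 0.0, 1.0]]
top 462.94644805235464 462.94644805235464 256.9790690776709 193.92433856944743 [[0.0099, -0.9945, 0.1039, 0.4859], [-0.9999, -0.0085, 0.0145, -0.0298], [-0.0135, -0.104, -0.9945, 1.2048], [0.0, 0.0, 0.0, 1.0]]
{'fx': 264.9797, 'fy': 264.9797, 'cx': 257.062, 'cy': 191.4977, 'mount': [[-0.0012, -0.9635, -0.2678, 0.0755], [1.0, -0.0013, 0.0002, 0.001], [-0.0005, -0.2678, 0.9635, -0.1445], [0.0, 0.0, 0.0, 1.0]]}
0.1 [-8.22417538e-04  9.85766223e-01  1.68119830e-01  9.88051080e-06] [-0.06299069  0.44398383  0.6193406 ]
```

View pics/scene0.png

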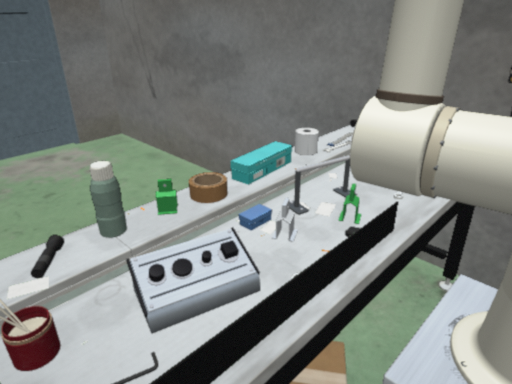

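View pics/top0.png

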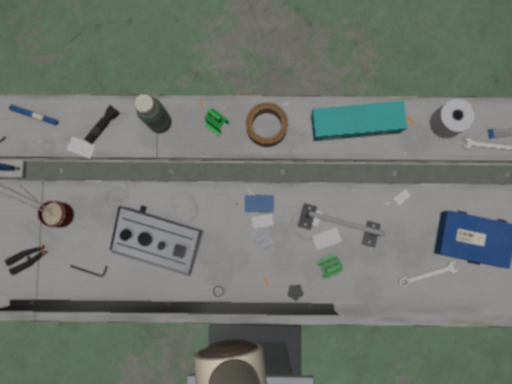

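The scene view shows the console keys at (157,272), (182,267), (206,256, smallest) and (229,248, square), and the rail posts at (298,190) and (346,175). 

Candidates for the gauge:
- bare aluminium stirrup at scene (288,222) / top (263,240)
- green one at scene (352,203) / top (330,265)
- green one at scene (167,197) / top (215,120)

I choose the aluminium one and check it in a close crop.

```bash
cat > h.py <<'E'
from station import manip, claw, planner, viewer
import cv2,numpy as np
from scipy.spatial.transform import Rotation as R
def cam(n,st=None):
    i=viewer.camera_info(n); K=np.array([[i["fx"],0,i["cx"]],[0,i["fy"],i["cy"]],[0,0,1]])
    if n=="wrist":
        w,x,y,z=st["ee_rot"]; T=np.eye(4); T[:3,:3]=R.from_quat([x,y,z,w]).as_matrix(); T[:3,3]=st["ee_pos"]; T=T@i["mount"]
    else: T=np.array(i["T"])
    return K,T
def ray(c,p):
    K,T=c; d=T[:3,:3]@np.linalg.solve(K,[p[0],p[1],1]); return T[:3,3],d/np.linalg.norm(d)
def onz(c,p,z):
    o,d=ray(c,p); return o+d*(z-o[2])/d[2]
def tri(c1,p1,c2,p2):
    (a,d),(b,e)=ray(c1,p1),ray(c2,p2); t=np.linalg.lstsq(np.c_[d,-e],b-a,rcond=None)[0]
    return (a+d*t[0]+b+e*t[1])/2, np.linalg.norm(a+d*t[0]-b-e*t[1])
def q(xax,zax):  # tool rotation from x and z axes -> wxyz
    z=np.array(zax,float)/np.linalg.norm(zax); y=np.cross(z,xax); y/=np.linalg.norm(y)
    x,y_,z_,w=R.from_matrix(np.c_[np.cross(y,z),y,z]).as_quat(); return [w,x,y_,z_]
E
python3 - <<'E'
from h import *
s,t=cam("scene"),cam("top")
print("fence",onz(t,(10,303),0),onz(t,(335,313),0.0),"ridge",onz(t,(250,183),0))
print("gauge",tri(s,(288,212),t,(263,240)))
for a,b in [((157,272),(126,235)),((182,267),(145,239)),((206,256),(161,245)),((229,248),(179,251))]: print(tri(s,a,t,b))
print("rail",onz(t,(308,212),.11),onz(t,(382,234),.11),tri(s,(297,172),t,(310,213)))
print("fence top",[onz(s,p,0.05) for p in ((395,208),(180,372))])
a=cv2.imread("pics/scene0.png")[165:315,120:370];b=cv2.imread("pics/top0.png")[190:300,100:390]
a=cv2.resize(a,(600,360),interpolation=2);b=cv2.resize(b,(600,228),interpolation=2)
cv2.imwrite("pics/crop1.png",np.vstack([a,b]))
E
```

```text
fence [0.3242265  0.62028672 0.        ] [ 0.30900896 -0.2136734   0.        ] ridge [0.64039897 0.00635494 0.        ]
gauge (array([ 0.49047591, -0.02998524,  0.0609024 ]), np.float64(0.002904802076062866))
(array([0.50032688, 0.3048387 , 0.07668067]), np.float64(9.101645284700725e-05))
(array([0.49117697, 0.2604862 , 0.06734665]), np.float64(7.246007367921809e-05))
(array([0.47645345, 0.21804074, 0.07628225]), np.float64(0.0016107947621959327))
(array([0.46264349, 0.17373012, 0.07800875]), np.float64(0.0010248293781990438))
rail [ 0.55829943 -0.13494009  0.11      ] [ 0.50813835 -0.30837758  0.11      ] (array([ 0.55514305, -0.14083591,  0.10654194]), np.float64(0.002682243736049634))
fence top [array([ 0.32905557, -0.23478967,  0.05      ]), array([0.32863981, 0.38159391, 0.05      ])]
```

View pics/crop1.png

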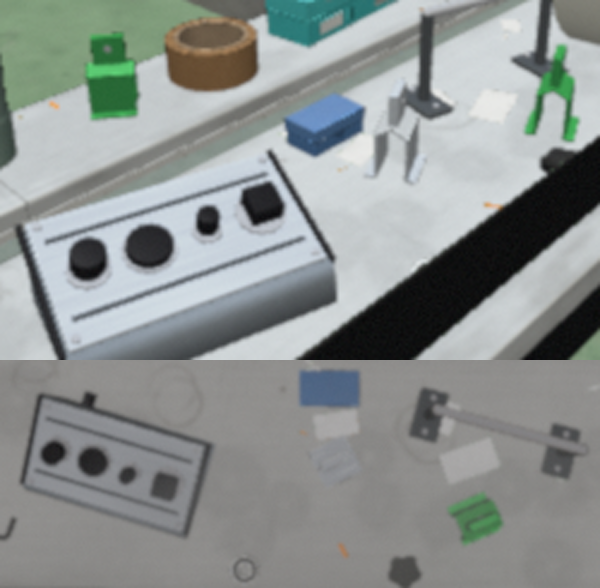

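The crop confirms it: the aluminium stirrup is at top (263,240), next to the blue box. The key order from the left is medium, large (sunk), small at top (161,245), then square. Next I take close wrist views of the rail, gauge and console on the way to the key.

```bash
python3 - <<'E'
from h import *
import pickle
D={}
for n,p in [("rail",(.53,-.22,.30)),("gauge",(.49,-.03,.22)),("keys",(.47,.225,.24))]:
    manip.move_ptp(p,q([1,0,0],[0,0,-1])); manip.wait(.1)
    st=manip.read_state(); im=viewer.snapshot("wrist"); D[n]=(st,im); cv2.imwrite(f"pics/w_{n}.png",im); print(n,st["time"],st["ee_pos"],st["contact_force"])
pickle.dump(D,open("D.pkl","wb"))
A=[cv2.resize(D[n][1],(400,300),interpolation=cv2.INTER_AREA) for n in ("rail","gauge")]
k=cv2.resize(D["keys"][1],(400,300),interpolation=cv2.INTER_AREA)
cv2.imwrite("pics/w3.png",np.vstack([np.hstack(A),np.hstack([k,k*0])]))
E
```

```text
rail 1.925 [ 0.52958492 -0.22084061  0.29975171] [-0.39184152 -0.3787889   0.0613428 ]
gauge 2.925 [ 0.49112214 -0.03157782  0.22110875] [ 0.44405801  0.32719181 -0.04290875]
keys 4.0833 [0.47052805 0.2235951  0.23982462] [ 1.08781659 -0.59922434  0.10127189]
```

View pics/w3.png

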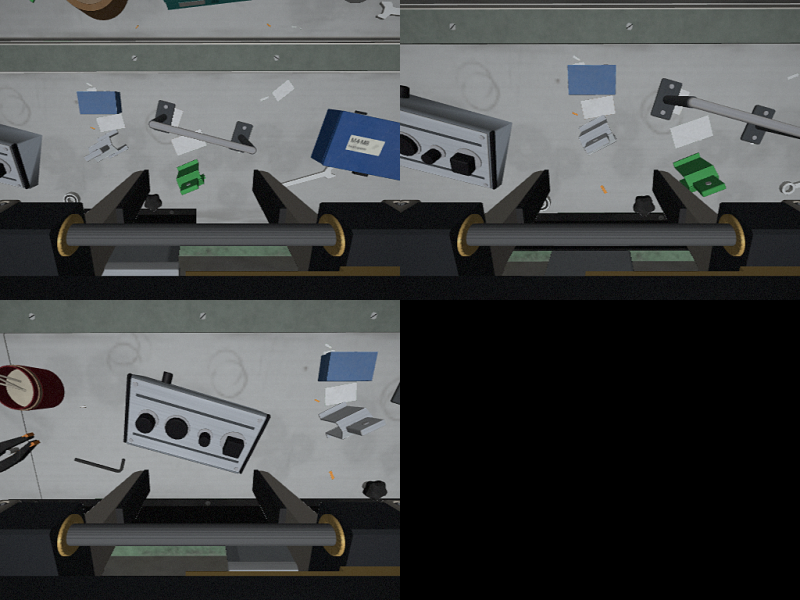

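The rail spans (150,122)–(255,150) in the rail view, the gauge is at (195,135) in the gauge view, and the small key is at (204,438−300) in the keys view. I zoom in on these at full resolution.

```bash
python3 - <<'E'
from h import *
import pickle
D=pickle.load(open("D.pkl","rb"))
g=D["gauge"][1][140:205,205:305]; k=D["keys"][1][120:220,155:355]; r=D["rail"][1][120:200,180:340]
o=np.zeros((600,800,3),np.uint8)
o[:260,:400]=cv2.resize(g,(400,260),interpolation=2); o[:200,400:]=cv2.resize(r,(400,200),interpolation=2)
o[260:,:680]=cv2.resize(k,(680,340),interpolation=2); cv2.imwrite("pics/z.png",o)
E
```

```text
(no output)
```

View pics/z.png

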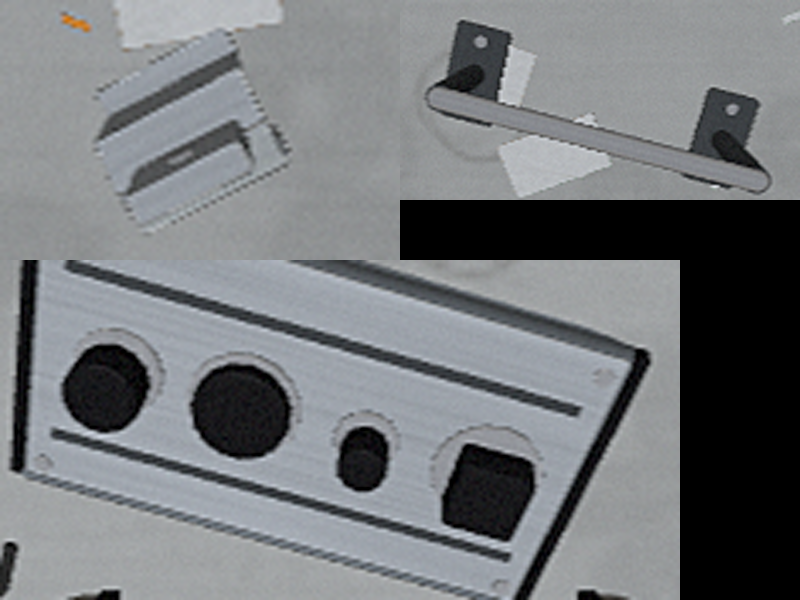

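The zoom is clear, with crop-to-image offsets known:
- **Gauge feet:** corners at (97,97), (232,30), (290,155) and (150,232).
- **Bar:** ends at (430,97) and (765,182).
- **Collars:** medium (118,375), small (366,443), square (487,482).

```bash
python3 - <<'E'
from h import *
import pickle
D=pickle.load(open("D.pkl","rb")); s,t=cam("scene"),cam("top")
print("rear",tri(s,(232.5,228.3),t,(201.5,231.1)),"front",tri(s,(258.8,274.2),t,(189.9,274.6)))
cg,cr,ck=[cam("wrist",D[n][0]) for n in ("gauge","rail","keys")]
C=[onz(cg,(x/4+205-.4,y/4+140-.4),.002)[:2] for x,y in [(97,97),(232,30),(290,155),(150,232)]]
print("feet",np.round(C,4).tolist(),[np.linalg.norm(C[i]-C[i-1]) for i in range(4)],"mid",np.mean(C,0))
d=(C[1]-C[0]+C[2]-C[3]); d2=(C[0]-C[3]+C[1]-C[2]);print("gauge y deg",np.degrees(np.arctan2(d[1],d[0])),np.degrees(np.arctan2(d2[1],d2[0])))
for p in [(130,192),(242,150),(255,170),(190,165),(192,175)]: print("fin top",p,onz(cg,(p[0]/4+204.6,p[1]/4+139.6),.0885)[:2])
r=[onz(cr,((x-400)/2.5+180-.3,y/2.5+120-.3),.11) for x,y in [(430,97),(765,182)]]
e=r[1]-r[0];print("rail",r,np.linalg.norm(e),"mid",(r[0]+r[1])/2,np.degrees(np.arctan2(e[1],e[0])))
k=[onz(ck,(x/3.4+154.6,(y-260)/3.4+119.6),.0645) for x,y in [(118,375),(245,408),(366,443),(487,482)]]
print("keys",np.round(k,4).tolist(),np.linalg.norm(k[3]-k[0])); e=k[3]-k[0]; print(np.degrees(np.arctan2(e[1],e[0])))
px=lambda n,P:0
m=cv2.inRange(cv2.cvtColor(D["rail"][1],cv2.COLOR_BGR2HSV),(0,0,0),(180,255,255))
# small-key top-view cross-check
print("small top view",[onz(t,(161,245),z) for z in (.0645,.08)], "gauge top",onz(t,(263,240),.05),"rail top", (onz(t,(308,212),.11)+onz(t,(382,234),.11))/2)
E
```

```text
rear (array([0.51129869, 0.12050047, 0.07635442]), np.float64(0.0008832800945280077)) front (array([0.40428961, 0.15293953, 0.03693458]), np.float64(0.0008408972244397098))
feet [[0.5062, 0.0062], [0.5291, -0.0405], [0.4855, -0.061], [0.4574, -0.0113]] [np.float64(0.051851023067083765), np.float64(0.05194556346285089), np.float64(0.04817335238754449), np.float64(0.057058123839758765)] mid [ 0.49454054 -0.02662458]
gauge y deg -62.14529980204748 22.32689450450384
fin top (130, 192) [ 0.49466707 -0.01109882]
fin top (242, 150) [ 0.50616794 -0.04130857]
fin top (255, 170) [ 0.50066296 -0.04483114]
fin top (190, 165) [ 0.50209911 -0.0273722 ]
fin top (192, 175) [ 0.49933682 -0.02788864]
rail [array([ 0.55602082, -0.13916619,  0.11      ]), array([ 0.51085819, -0.31173984,  0.11      ])] 0.17838533773957335 mid [ 0.53343951 -0.22545302  0.11      ] -104.665446397833
keys [[0.5053, 0.304, 0.0645], [0.4934, 0.2594, 0.0645], [0.4805, 0.2161, 0.0645], [0.4658, 0.1718, 0.0645]] 0.13800237444010494
-106.65314725429181
small top view [array([0.47689577, 0.2212497 , 0.0645    ]), array([0.47701836, 0.21783733, 0.08      ])] gauge top [ 0.49165793 -0.02906308  0.05      ] rail top [ 0.53321889 -0.22165883  0.11      ]
```

```bash
cat >> h.py <<'E'
row=np.array([np.cos(np.radians(-106.65)),np.sin(np.radians(-106.65)),0]); uh=np.array([-row[1],row[0],0]); n=np.cos(np.radians(20))*np.array([0,0,1])-np.sin(np.radians(20))*uh
face=np.array([.480,.216,.062])
def tip(h): return face+n*(h+.025)
def F(k=4):
    f=[]
    for _ in range(k): manip.wait(.015); f.append(manip.read_state()["contact_force"])
    return float(np.mean(f,0)@n)
E
python3 - <<'E'
from h import *
claw.move_gripper(0.0,10)
c=manip.read_state()["joints"]
best=min((q(sg*row,-n) for sg in (1,-1)),key=lambda o:(lambda j:9 if j is None else np.abs(np.array(j)-c).max())(planner.inverse_kinematics(tip(.05),o)))
print(n,best)
manip.move_ptp(tip(.06),best); manip.move_linear(tip(.027)); manip.wait(.2)
f0=F(10); print("t",manip.read_state()["time"],"bias",f0)
L=[];pk=0
for h in np.arange(.026,.0045,-.0007):
    g=manip.move_linear(tip(h),speed=.02,guard=8); f=F()-f0
    z=(manip.read_state()["ee_pos"]-face)@n-.025; L.append((round(h*1e3,1),round(z*1e3,2),round(f,2))); pk=max(pk,f)
    if g or f>7: print("stop",g); break
    if pk>2.6 and f<pk-1: print("click"); break
print(L, manip.read_state()["time"])
E
```

```text
[-0.32768023  0.09799717  0.93969262] [np.float64(0.1392721473138069), np.float64(0.7898515970399126), np.float64(0.5882012963658392), np.float64(0.1037157586369934)]
t 7.1583 bias 0.3334841115351632
stop False
[(np.float64(26.0), np.float64(25.97), -0.22), (np.float64(25.3), np.float64(25.25), -0.15), (np.float64(24.6), np.float64(24.58), -0.24), (np.float64(23.9), np.float64(23.87), -0.07), (np.float64(23.2), np.float64(23.2), -0.48), (np.float64(22.5), np.float64(22.59), 0.61), (np.float64(21.8), np.float64(21.89), 1.44), (np.float64(21.1), np.float64(21.16), 2.26), (np.float64(20.4), np.float64(20.41), 2.01), (np.float64(19.7), np.float64(19.68), 1.4), (np.float64(19.0), np.float64(18.96), 0.71), (np.float64(18.3), np.float64(18.28), 1.3), (np.float64(17.6), np.float64(17.56), 0.84), (np.float64(16.9), np.float64(16.86), 0.91), (np.float64(16.2), np.float64(16.15), 0.79), (np.float64(15.5), np.float64(15.33), 0.2), (np.float64(14.8), np.float64(14.73), 1.75), (np.float64(14.1), np.float64(14.03), 1.59), (np.float64(13.4), np.float64(13.38), 1.65), (np.float64(12.7), np.float64(13.23), 9.18)] 13.4917
```

Contact came at 22.7 mm and the stop was felt at 13.3 mm (9 N), so the travel was about 9.4 mm, past the latch point. I retract, check the keys in a picture, and take a low aligned view of the gauge.

```bash
python3 - <<'E'
from h import *
import pickle
D=pickle.load(open("D.pkl","rb"))
manip.move_linear(tip(.06),speed=.2)
manip.move_ptp((.47,.225,.24),q([1,0,0],[0,0,-1])); manip.wait(.1)
st=manip.read_state(); im=viewer.snapshot("wrist"); D["keys2"]=(st,im)
a=np.radians(-63+90) # gauge x axis direction
gx=np.array([np.cos(a),np.sin(a),0]); 
claw.move_gripper(0.07)
c=st["joints"]
o=min((q(np.cross([0,0,1],gx)*sg,[0,0,-1]) for sg in (1,-1)),key=lambda o:np.abs(np.array(planner.inverse_kinematics((.498,-.028,.17),o))-c).max())
manip.move_ptp((.496,-.028,.17),o); manip.wait(.1)
st=manip.read_state(); im2=viewer.snapshot("wrist"); D["g2"]=(st,im2); pickle.dump(D,open("D.pkl","wb")); print(st["time"],st["joints"],st["ee_rot"])
o=np.zeros((600,800,3),np.uint8)
o[:260,:520]=cv2.resize(im[120:220,155:355],(520,260),interpolation=2)
o[260:,:453]=cv2.resize(im2,(453,340),interpolation=cv2.INTER_AREA); cv2.imwrite("pics/z2.png",o); cv2.imwrite("pics/g2.png",im2)
E
```

```text
17.2083 [-2.97922733e-01  2.02297646e-02  1.88625452e+00  3.02106722e-04
  1.23423981e+00  2.36974236e+00] [-2.45807269e-04  8.53315741e-01 -5.21394321e-01  3.85373814e-04]
```

View pics/z2.png

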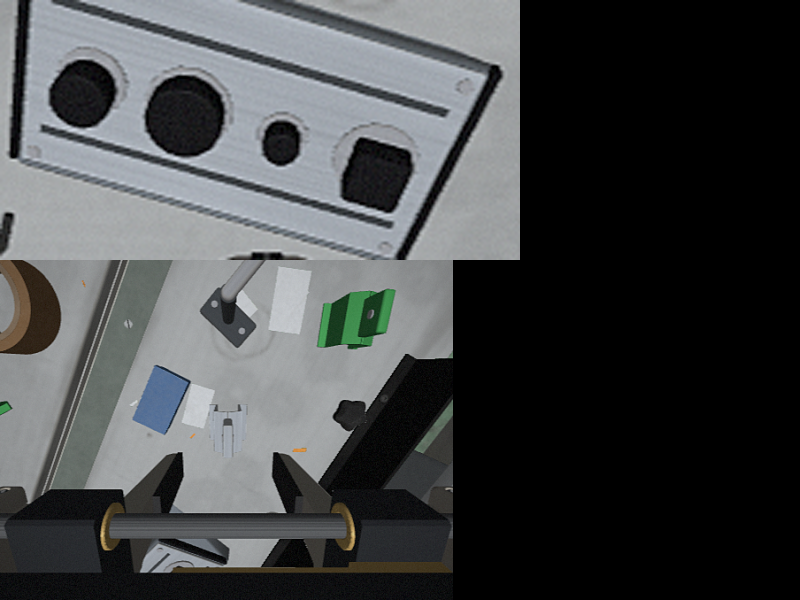

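The small key has sunk and latched at (281,140), and the large key has popped up. The gauge is well aligned under the gripper at (228,432). I zoom in once more for its exact angle and centre.

```bash
python3 - <<'E'
import cv2
im=cv2.imread("pics/g2.png")[155:230,220:295]
cv2.imwrite("pics/g2z.png",cv2.resize(im,(600,600),interpolation=2))
E
```

```text
(no output)
```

View pics/g2z.png

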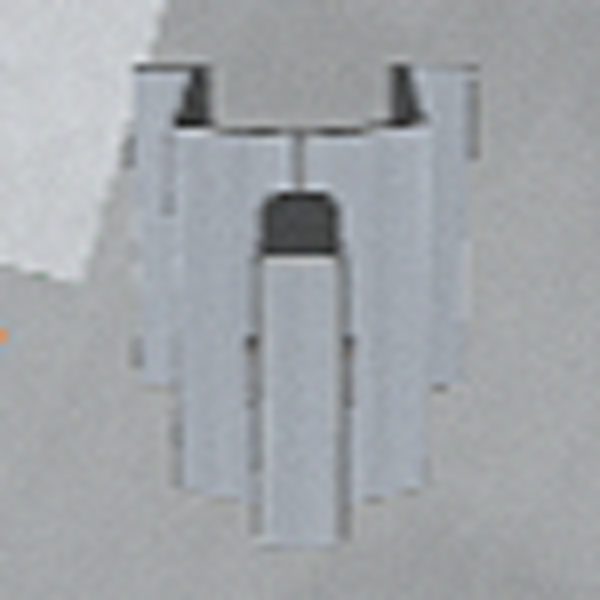

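```bash
python3 - <<'E'
from h import *
import pickle
D=pickle.load(open("D.pkl","rb")); st=D["g2"][0]; c=cam("wrist",st)
P=lambda x,y,z:onz(c,(x/8+219.6,y/8+154.6),z)
fc=P(301,401,.0885); A,B=P(301,258,.0885),P(301,545,.0885); ft=P(307,68,.002); e=A-B
print("fin",fc,np.linalg.norm(e),np.degrees(np.arctan2(e[1],e[0])),"foot edge->centre",ft-e/np.linalg.norm(e)*.025)
a=np.radians(-63); b=np.radians(-104.67)
mid=np.array([.5334,-.2240])
ori=lambda th,sg:q(sg*np.array([np.cos(th),np.sin(th),0]),[0,0,-1])
for sg in (1,-1):
    for nm,th,p in (("g",a,(*fc[:2],.0835)),("r",b,(*mid,.1465)),("rup",b,(*mid,.24))):
        j=planner.inverse_kinematics(p,ori(th,sg)); print(sg,nm,None if j is None else np.round(j,2))
E
```

```text
fin [ 0.49691525 -0.02803994  0.0885    ] 0.0339661880421254 -62.90865646976135 foot edge->centre [ 0.49541409 -0.02713049  0.002     ]
1 g [-0.3   0.15  1.94 -0.    1.05  2.37]
1 r [-0.61  0.25  1.68 -0.    1.21  2.79]
1 rup [-0.61  0.17  1.59 -0.    1.39  2.79]
-1 g [-0.3   0.15  1.94 -0.    1.05 -0.77]
-1 r [-0.61  0.25  1.68 -0.    1.21 -0.35]
-1 rup [-0.61  0.17  1.59 -0.    1.39 -0.35]
```

```bash
python3 - <<'E'
from h import *
import pickle
fc=np.array([.4963,-.0277]); mid=np.array([.5334,-.2240])
ori=lambda th:q(np.array([np.cos(th),np.sin(th),0]),[0,0,-1])
g=manip.move_linear((*fc,.0835),speed=.12,guard=6)
claw.move_gripper(0.0,20); s=manip.read_state(); print(g,s["time"],s["ee_pos"],s["grip_width"],s["grip_force"])
if 0.006<s["grip_width"]<.014:
    manip.move_linear((*fc,.235)); manip.move_ptp((*mid,.24),ori(np.radians(-104.67))); manip.wait(.1)
    s=manip.read_state(); im=viewer.snapshot("wrist"); im2=viewer.snapshot("scene"); print(s["time"],s["ee_pos"],s["grip_width"],s["contact_force"])
    o=np.vstack([cv2.resize(im,(400,300)),cv2.resize(im2[120:300,230:470],(400,300))]); cv2.imwrite("pics/h1.png",o)
    pickle.dump((s,im,im2),open("H.pkl","wb"))
E
```

```text
False 19.0667 [ 0.49618796 -0.02765349  0.08337079] 0.01003682867955265 19.99500274658203
21.1417 [ 0.53342514 -0.22220826  0.23980306] 0.009893631560360102 [-0.13663854  0.82654806 -0.97482113]
```

View pics/h1.png

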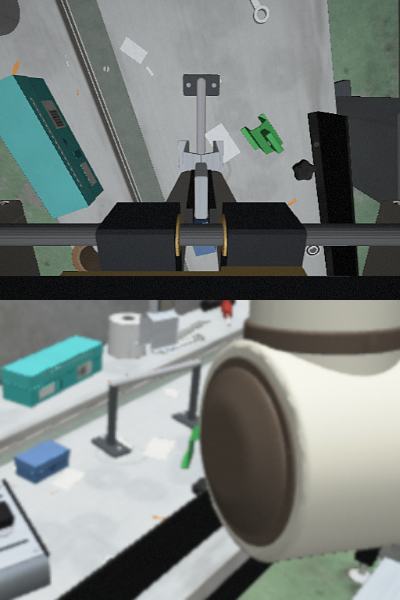

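The held gauge straddles the bar line, which is centred at (201,110) with the legs at about 182 and 222. The angle matches, so I lower it.

```bash
python3 - <<'E'
from h import *
mid=(.5334,-.2240)
g0=manip.move_linear((*mid,.165),speed=.08,guard=5); print(g0,manip.read_state()["ee_pos"])
if not g0:
    g=manip.move_linear((*mid,.1445),speed=.02,guard=3); s=manip.read_state(); print(g,s["ee_pos"],s["contact_force"],s["time"])
    im=viewer.snapshot("wrist"); cv2.imwrite("pics/h2.png",im[60:384,100:412])
E
```

```text
False [ 0.53382495 -0.22429118  0.16572565]
True [ 0.53330663 -0.22389631  0.14624669] [1.21616165 0.80010066 3.57785349] 23.1917
```

Contact came at TCP z = 0.1462, where 0.1465 was expected, so the roof is resting on the bar. I release and check.

```bash
python3 - <<'E'
from h import *
claw.move_gripper(0.045); manip.wait(.3)
manip.move_linear((.5334,-.2240,.26),speed=.1)
manip.move_ptp((.40,-.10,.33),manip.read_state()["ee_rot"]); manip.wait(.5)
s=manip.read_state(); print(s["time"])
im=viewer.snapshot("wrist"); t=viewer.snapshot("top"); sc=viewer.snapshot("scene")
o=np.zeros((600,800,3),np.uint8); o[:300,:400]=cv2.resize(im,(400,300)); o[:300,400:]=cv2.resize(t[180:330,90:410],(400,300)); o[300:,:400]=cv2.resize(sc[120:300,130:370],(400,300)); cv2.imwrite("pics/end.png",o)
E
```

```text
26.8083
```

View pics/end.png

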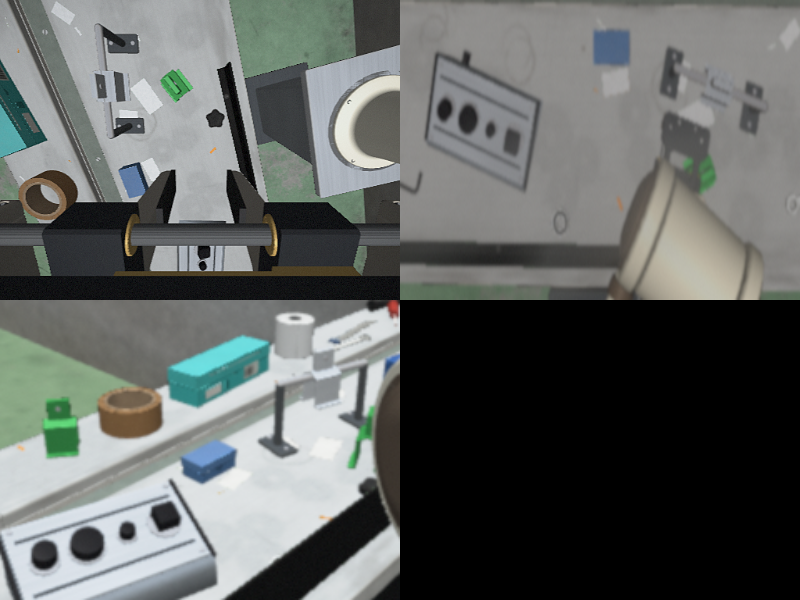

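The gauge hangs upright on the bar, midway between the posts (wrist (112,87), scene (325,380)). In the scene view the small key is down and the large key is up, and the bystanders have not moved.

```bash
python3 -c "
from station import manip
print(manip.sign_off())"
```

```text
the job is handed in; nothing more can be done
None
```

Job handed in at about 27 s on the robot's clock: the small key is latched down, the large key has popped up, and the aluminium gauge hangs freely on the bar between the posts. The press just reached the key's end stop, at about 9 N against the 25 N limit.

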